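# Register a brass lamp backplate against fence and stop

### The arm

A 6-joint arm with a two-finger parallel gripper is mounted at the origin on the work surface. World frame = base frame: x ahead of the robot, y to its left, z up, the work surface at z = 0. Lengths are in m, angles in degrees, forces in N, time in s.
With the tool pointing down it reaches from about 0.3 to 1 m from the base axis. Payload 5.1 kg.
Tool frame: the origin (TCP) lies midway between the tips of the shut fingers; the grasp point (between the pads) lies manip.grip_depth behind it (manip.grip_depth is the distance from the TCP to the grasp point, in m); z points along the fingers, y is the line along which they close (so a half turn about z gives the same grasp; the last joint's range is limited). The gripper opens to 95 mm and grips with 3 to 60 N. Pads are 20 mm wide; open, the fingers measure 119 mm over their backs; the gripper's body (75 mm by 180 mm) begins 59 mm behind the grasp point.
Start: joints at [-81.452, 7.093, 94.555, -0, 78.352, -4.733], TCP at [0.149, -0.633, 0.183] pointing down, gripper open.
Joint ranges: [-149.61, 149.61], [-58.7, 133.49], [1.44, 155.28], [-77.14, 257.14], [18.33, 153.61], [-166.67, 166.67]. Speed limits (degrees/s): [147.25, 147.25, 180, 180, 180, 180].

### API

Orientations are given as a 3x3 rotation matrix whose columns are the frame's x, y, z axes.
In Python, from station import manip gives the robot as it stands.
- The arm moves only by the tool jog_arm, never from a script. Its argument "commands" is a list of rows, each a list of 2 entries, a list of its own where there are three numbers: the shift along the tool's x, y, z in units of 25 mm (1.0 is 25 mm), then the turn, a rotation vector about the tool's x, y, z in units of 6 degrees (1.0 is 6 degrees). In form: [[[dx, dy, dz], [rx, ry, rz]], ...]. A call has 1 to 20 rows; each row is the pose to reach, as a shift and turn from the pose commanded when the call began, along the tool's axes at that moment; what a row does not reach only later rows make up. A row lasts 1/12 s, in which the tool goes at most 41.7 mm and 7.16 degrees, less where a joint would pass 70% of its speed; a pose out of reach is approached as far as the arm can. A call with a gripper value outside its range is refused whole. "grip" is the closure, from 0 (fully open) to 1 (shut), set as the call begins (left out, the last holds). The fingers move at their own pace and stop on an object; "newtons" is the grip in N (left out, the last holds). Time passes only in rows, so rows that repeat a pose let the fingers close. It gives the time, the measured TCP pose, the force, the opening and the grip force at its end, in the units of the state.
- manip.read_state(): the state, without advancing time (a new reading comes with each control period).
- manip.get_image(name): name is "side" or "top"; returns a dict with "image" (420x560x3 uint8, red, green, blue), "vfov" (degrees; the focal length in pixels is half the picture's height over the tangent of half this angle, whatever the lens; pixels are square), "cx", "cy" (the principal point, pixels), "k1" (the pictures are not rectified: a ray, as slopes to the right and down, at radius r is drawn at 1 + k1 r^2 times it, then the intrinsics apply), "camera_from_world" (4x4, takes a point from world to camera coordinates). Camera axes: x right, y down, z forward; pixel columns grow to the right and rows downward; lengths in m; the calibration is good to about 2 mm. A picture is of the moment at which its call begins. There is no depth.
- manip.finish_job(): hands the job in; it is judged then, once.
The state is a dict: "time_s": time; "joints": joint angles; "joint_velocities": joint speeds; "tau": joint torques, N m; "tool_pos": TCP position; "ee_rot": TCP orientation; "ft_force": force on the tool from outside, world axes, zero at the start; "torque": the same for the moment, N m; "finger_gap": finger opening in m; "finger_force": force on a finger pad.
Only numpy, scipy, OpenCV 4.12 (cv2) and the standard library are available. Lean on these libraries where they do the work, as an engineer would, in place of code of your own. Each camera call takes 0.05 s, during which the arm holds its last target. There are 200 camera calls.

### The job

Line up the brass backplate in the marking jig by pushing only: with the fingertips or the outside of the fingers, push it over the bench until its long side lies flush against the steel fence, and then slide it along the fence until its end butts against the red stop (not the blue one), still flush with the fence. Keep it flat on the bench, never lift it, leave everything else on the bench undisturbed, and take the fingers away at the end.

Things in the scene. Friction and masses are not known exactly. Their poses are not given: they have to be found in the camera images.
- backplate: the workpiece: hollow pressed-brass backplate of a wall lamp, a loose flat rectangular slab lying on the bench, 100 mm (its x) by 160 mm (its y, the long way) by 22 mm high, about 0.5 kg, with a low round boss (1.5 mm) in the middle of its top; it slides on the bench with ordinary friction (about 3 to 8 N to push). Origin at the centre of its underside. It starts on the robot's side of the fence, up to about 20 degrees askew to it
- jig: fixed steel fence of the marking jig: a straight bar 500 mm long (its y), 25 mm thick, 30 mm high, with a white paper sheet (no thickness to speak of) on the bench in front of it. Origin at bench height at the middle of the fence's working face, the upright face towards the robot: that face is the plane x = 0 of this frame, the bar lies at +x and the workpiece belongs at -x
- stop_red: fixed red stop block standing square against the fence's working face near one end of the fence (left or right, it varies): 70 mm out from the fence (its x), 30 mm along the fence (its y), 30 mm high, with a small dark knob on top up to 38 mm. Origin at the centre of its underside, so its two end faces lie 15 mm either side of the origin along y; its axes are parallel to the fence's
- stop_blue: fixed blue stop block, same size and origin as the red one, near the other end of the fence; not used in this job. The free space between the two blocks is about 340 to 400 mm
- cup_a: loose brass lamp cup, bystander: upright cylinder, 68 mm diameter, 60 mm tall, with a white ceramic lampholder (30 mm diameter, 14 mm tall) on top; origin at the centre of its underside
- cup_b: loose brass lamp cup, bystander: upright cylinder, 68 mm diameter, 60 mm tall, with a white ceramic lampholder (30 mm diameter, 14 mm tall) on top; origin at the centre of its underside
- cup_c: loose brass lamp cup, bystander: upright cylinder, 68 mm diameter, 60 mm tall, with a white ceramic lampholder (30 mm diameter, 14 mm tall) on top; origin at the centre of its underside
- glue: loose red glue bottle, bystander: 40 mm diameter, 130 mm tall with a thin nozzle; origin at the centre of its underside
- carton: loose small open white carton, bystander: 80 x 70 mm, 60 mm tall; origin at the centre of its underside
- tape: loose yellow roll of tape lying flat, bystander: 90 mm diameter, 25 mm high; origin at the centre of its underside
- driver: loose screwdriver, bystander: 180 mm long, lying along its x, on the bench; origin under its middle
Mind the look-alikes: they are no part of the job. Of the things like the backplate, leave any that is black or white; of the rest the larger one is meant.

How it is judged (in metres and radians):
On the way, in this order (a step that is already met when the one before it is completed fails the run):
1. the backplate's long side lies flush against the fence (x of backplate in the frame of jig above -0.0525 m and angle between the y axis of backplate and the y axis of jig, either way round below 0.035 rad), for 0.2 s.
2. flush with the fence, its end butts against the red stop (all of step 1 and y of backplate in the frame of stop_red between -0.098 and 0.098 m), for 0.2 s.
At the end, for the whole second after the job is handed in: The backplate lies flat and at rest, its long side along the fence (gap at its middle under 2.5 mm, within 2 degrees) and its end against the red stop (gap under 3 mm) (all of step 2 and linear speed of backplate below 0.01 m/s and height (world z) of backplate below 0.004 m and angle between backplate's own z axis and vertical below 0.05 rad); the robot touches nothing.
It fails at once if the backplate is lifted or tipped off the bench (height (world z) of backplate above 0.012 m or angle between backplate's own z axis and vertical above 0.12 rad).
It fails at once if a bystander is disturbed (moved more than 20 mm) (distance of any of cup_a, cup_b, cup_c, glue, carton, tape, driver from where it was at the start of the episode above 0.02 m).
It also fails if it takes over 54 s, if anything falls off the work surface, if the arm or the gripper's body presses on something with over 40 N, if the wrist force passes 120 N, or if a joint passes its speed limit or range.

## Working session

There is one attempt and no reset: what is moved stays moved. The work goes in short steps, Python scripts to look and compute and a tool call to move; the robot and the scene stay as the last step left them, time stands still between calls to the robot, and variables do not carry over. Pictures are saved under pics/ and viewed, at most 13 in all, crops included, and the job is handed in when it is done.

Besides the shell and the picture viewer there is one more tool, called after ">>>" as name(argument=value, ...), one argument or row to a line, values as JSON. jog_arm: Moves the arm, as the interface text tells. Its arguments: {"type":"object","properties":{"commands":{"type":"array","items":{"type":"array"}},"grip":{"type":"number"},"newtons":{"type":"number"}},"required":["commands"]}

```bash
mkdir -p pics
cat > h.py <<'E'
import numpy as np, cv2, json
from station import manip
def snap(n,f):
    d=manip.get_image(n); cv2.imwrite(f'pics/{f}.png',d['image'][:,:,::-1])
    np.savez(f'pics/{f}.npz',**{k:v for k,v in d.items()}); return d
def K(d):
    h,w=d['image'].shape[:2]; f=h/2/np.tan(np.radians(float(d['vfov']))/2); return f,float(d['cx']),float(d['cy']),float(d['k1'])
def world(d,u,v,z=0.):
    f,cx,cy,k1=K(d); p=np.array([(u-cx)/f,(v-cy)/f]); q=p.copy()
    for _ in range(30): q=p/(1+k1*(q@q))
    T=np.array(d['camera_from_world']); R,t=T[:3,:3],T[:3,3]
    o=-R.T@t; r=R.T@np.array([q[0],q[1],1]); return o+r*(z-o[2])/r[2]
def pix(d,P):
    f,cx,cy,k1=K(d); T=np.array(d['camera_from_world']); c=T[:3,:3]@np.array(P)+T[:3,3]
    q=c[:2]/c[2]; q=q*(1+k1*(q@q)); return q*f+[cx,cy]
E
python3 - <<'E'
from h import *
a=snap('top','t0');b=snap('side','s0')
im=cv2.resize(a['image'],(800,600))[:,:,::-1];cv2.imwrite('pics/t0b.png',im)
s=manip.read_state();print(s['tool_pos'],s['ee_rot'],s['ft_force'],s['finger_gap'],manip.grip_depth)
E
```

```text
[ 0.14920579 -0.63196909  0.18208334] [[ 9.73261581e-01  2.29699390e-01 -2.93067741e-04]
 [ 2.29699523e-01 -9.73259690e-01  1.92499174e-03]
 [ 1.56938410e-04 -1.94083802e-03 -9.99998104e-01]] [ 0.26039102 -0.29266988 -0.4133694 ] 0.09528070499548952 0.0188
```

View pics/t0b.png

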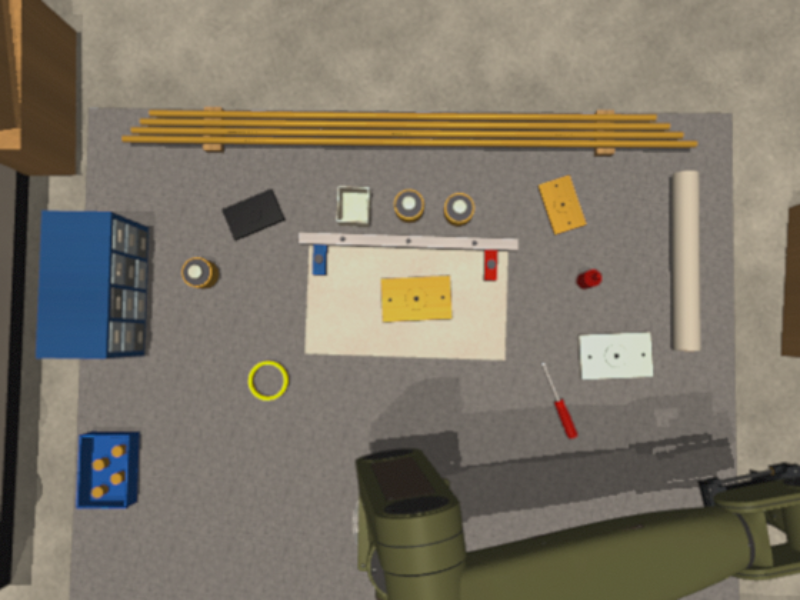

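View pics/s0.png

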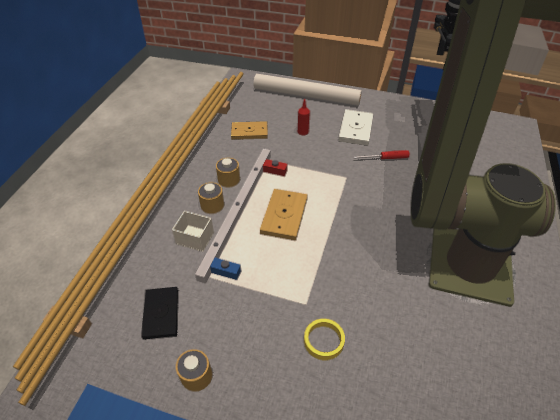

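The top view (800 px version) shows the brass plate at (416,298), the fence along y≈241, the red stop at (490,264) and the blue stop at (319,259). The smaller brass look-alike is at (562,205), behind the fence line.

Run:
```python
from h import *
a=cv2.imread('pics/t0.png')[158:258,205:370]
cv2.imwrite('pics/c1.png',cv2.resize(a,None,fx=4.8,fy=4.8,interpolation=cv2.INTER_CUBIC))
```

```text
(no output)
```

View pics/c1.png

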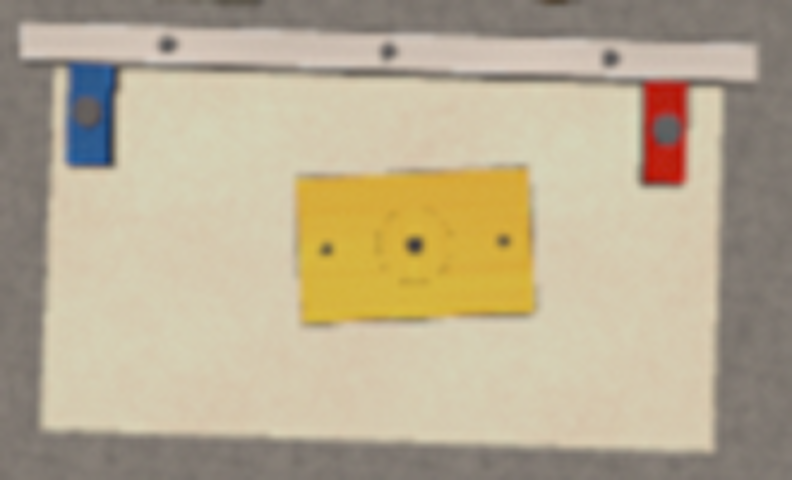

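The crop shows the plate's top corners at (295,177), (528,168), (535,314) and (302,324). The fence's front top edge runs from (20,58) to (757,80), and the red stop's inner edge from (643,82) to (641,184).

Run:
```python
from h import *
d=np.load('pics/t0.npz')
w=lambda x,y,z: world(d,205+(x+.5)/4.8-.5,158+(y+.5)/4.8-.5,z)
np.set_printoptions(precision=4,suppress=True)
P=[w(*p,.022) for p in [(295,177),(528,168),(535,314),(302,324)]]
F=[w(20,58,.03),w(757,80,.03)]; Rs=[w(643,82,.03),w(641,184,.03)]; B=[w(115,65,.03),w(113,165,.03)]
for n,q in [('plate',P),('fence',F),('red',Rs),('blue',B)]: print(n,*[x[:2] for x in q])
c=np.mean(P,0)[:2]; print('c',c)
t=(F[0]-F[1])[:2]; print(np.linalg.norm(t)); t/=np.linalg.norm(t); n=np.array([t[1],-t[0]]); print('t(y)',t,'n(x)',n, 'yaw',np.degrees(np.arctan2(t[1],t[0]))-90)
o=np.mean(F,0)[:2]
for q in [*P,*Rs,*B]: print([ (q[:2]-o)@n,(q[:2]-o)@t])
l=(P[0]-P[1]+P[3]-P[2])[:2]; print('plate yaw',np.degrees(np.arctan2(l[1],l[0]))-90,np.linalg.norm(l)/2, 'origin',o)
s=manip.read_state();print(s['tool_pos'],s['ee_rot'],s['finger_gap'])
```

```text
plate [0.554  0.0587] [ 0.5618 -0.0994] [ 0.4628 -0.105 ] [0.4542 0.0526]
fence [0.6321 0.2459] [ 0.6224 -0.2532]
red [ 0.6203 -0.1762] [ 0.5511 -0.1753]
blue [0.6281 0.1814] [0.5601 0.1816]
c [ 0.5082 -0.0233]
0.4991450057761343
t(y) [0.0195 0.9998] n(x) [ 0.9998 -0.0195] yaw -1.11749045389395
[np.float64(-0.07451103976435426), np.float64(0.06092791552747953)]
[np.float64(-0.06357942885617772), np.float64(-0.0970461884609587)]
[np.float64(-0.16251393404075257), np.float64(-0.1045600222351312)]
[np.float64(-0.17415406761903485), np.float64(0.05285318044178145)]
[np.float64(-0.003628527923753506), np.float64(-0.17272195623812983)]
[np.float64(-0.07283246589090465), np.float64(-0.17315401078638762)]
[np.float64(-0.00279892133166843), np.float64(0.18500958988364824)]
[np.float64(-0.07080220774495272), np.float64(0.18383392726621736)]
plate yaw 2.976093472961466 0.15809699305709934 origin [ 0.6273 -0.0036]
[ 0.1492 -0.632   0.1821] [[ 0.9733  0.2297 -0.0003]
 [ 0.2297 -0.9733  0.0019]
 [ 0.0002 -0.0019 -1.    ]] 0.09528070499548952
```

>>> jog_arm(
  commands=[
    [[16.23,-21.24,4],[0,0,2.4]],
    [[16.23,-21.24,4],[0,0,2.4]],
    [[16.23,-21.24,4],[0,0,2.4]],
    [[16.23,-21.24,4],[0,0,2.4]],
    [[16.23,-21.24,4],[0,0,2.4]],
    [[16.23,-21.24,4],[0,0,2.4]],
    [[16.23,-21.24,4],[0,0,2.4]],
    [[16.23,-21.24,4],[0,0,2.4]],
    [[16.23,-21.24,4],[0,0,2.4]],
    [[16.23,-21.24,4],[0,0,2.4]],
    [[16.23,-21.24,4],[0,0,2.4]],
    [[16.23,-21.24,4],[0,0,2.4]],
    [[16.23,-21.24,4],[0,0,2.4]],
    [[16.23,-21.24,4],[0,0,2.4]],
    [[16.23,-21.24,4],[0,0,2.4]],
    [[16.23,-21.24,4],[0,0,2.4]],
    [[16.23,-21.24,4],[0,0,2.4]],
    [[16.23,-21.24,4],[0,0,2.4]],
    [[16.23,-21.24,4],[0,0,2.4]],
    [[16.23,-21.24,4],[0,0,2.4]],
  ],
  grip=0,
)

```text
time_s: 1.77
tool_pos: [0.4219, -0.0237, 0.0833]
ee_rot: [[1.0, -0.021, -0.0], [-0.021, -1.0, -0.0], [-0.0, 0.0, -1.0]]
ft_force: [-0.0, -0.2, -0.8]
finger_gap: 0.0951
finger_force: 0.0
```

>>> jog_arm(
  commands=[
    [[0,0,1],[0,0,0]],
    [[0,0,2],[0,0,0]],
    [[0,0,2.9],[0,0,0]],
    [[0,0,2.9],[0,0,0]],
    [[0,0,2.9],[0,0,0]],
  ],
)

```text
time_s: 2.18
tool_pos: [0.4209, -0.0238, 0.0101]
ee_rot: [[1.0, -0.022, -0.003], [-0.022, -1.0, 0.0], [-0.003, -0.0, -1.0]]
ft_force: [-0.1, -0.8, 0.4]
finger_gap: 0.095
finger_force: 0.0
```

>>> jog_arm(
  commands=[
    [[0.25,0,0],[0,0,0]],
    [[0.5,0,0],[0,0,0]],
    [[0.75,0,0],[0,0,0]],
    [[1.0,0,0],[0,0,0]],
    [[1.2,0,0],[0,0,0]],
    [[1.4,0,0],[0,0,0]],
    [[1.6,0,0],[0,0,0]],
    [[1.8,0,0],[0,0,0]],
    [[2.0,0,0],[0,0,0]],
    [[2.2,0,0],[0,0,0]],
    [[2.4,0,0],[0,0,0]],
    [[2.6,0,0],[0,0,0]],
    [[2.8,0,0],[0,0,0]],
    [[3.0,0,0],[0,0,0]],
    [[3.15,0,0],[0,0,0]],
    [[3.3,0,0],[0,0,0]],
    [[3.4,0,0],[0,0,0]],
    [[3.5,0,0],[0,0,0]],
    [[3.6,0,0],[0,0,0]],
    [[3.6,0,0],[0,0,0]],
  ],
)

```text
time_s: 3.85
tool_pos: [0.5126, -0.0244, 0.0108]
ee_rot: [[1.0, -0.02, 0.0], [-0.02, -1.0, -0.0], [0.0, 0.0, -1.0]]
ft_force: [-0.5, 0.4, 0.5]
finger_gap: 0.0952
finger_force: 0.0
```

Run:
```python
from h import *
snap('top','t1')
a=cv2.imread('pics/t1.png')[158:258,205:370]
cv2.imwrite('pics/c2.png',cv2.resize(a,None,fx=4.8,fy=4.8,interpolation=cv2.INTER_CUBIC))
```

```text
(no output)
```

View pics/c2.png

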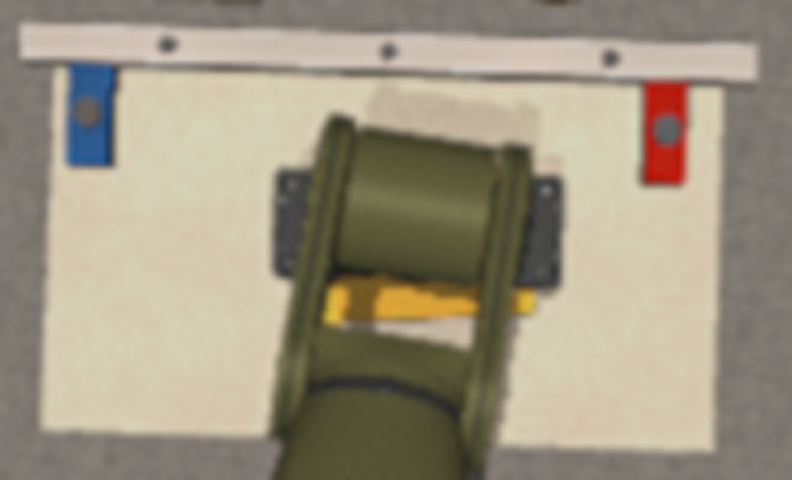

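The top view shows the plate's near edge still at about (330,323) to (533,312), so it hasn't moved and the fingers seem to be above it. I'll check the side view.

Run:
```python
from h import *
d=snap('side','s1'); s=manip.read_state(); print(s['tool_pos'],s['ft_force'],pix(d,s['tool_pos']))
a=cv2.imread('pics/s1.png')[130:290,190:390]
cv2.imwrite('pics/c3.png',cv2.resize(a,None,fx=3.75,fy=3.75,interpolation=cv2.INTER_CUBIC))
```

```text
[ 0.51213202 -0.02438231  0.0107235 ] [0.31705063 0.97748857 0.0959719 ] [282.34005134 212.70862612]
```

View pics/c3.png

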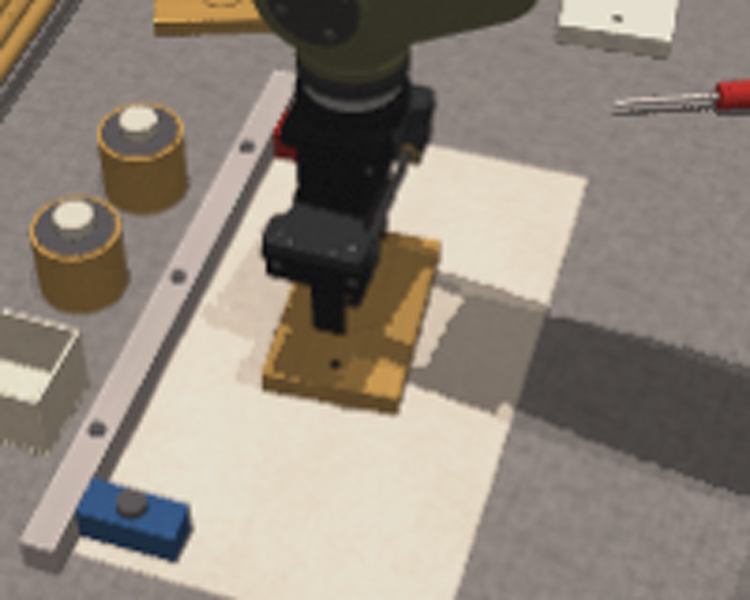

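The side view shows the open fingertips hovering over the plate's top. The lit finger's tip is at crop (330,330), so the open tips sit higher than the TCP. I'll estimate by how much.

Run:
```python
from h import *
d=np.load('pics/s1.npz')
for y in (.023,.03,.035):
  for z in (.01,.02,.025,.03,.04): print(y,z,((pix(d,(.512,y,z))-[190,130]+.5)*3.75).round(0))
```

```text
0.023 0.01 [330. 359.]
0.023 0.02 [330. 350.]
0.023 0.025 [330. 346.]
0.023 0.03 [330. 341.]
0.023 0.04 [330. 332.]
0.03 0.01 [327. 366.]
0.03 0.02 [327. 357.]
0.03 0.025 [327. 353.]
0.03 0.03 [327. 348.]
0.03 0.04 [327. 339.]
0.035 0.01 [325. 372.]
0.035 0.02 [325. 363.]
0.035 0.025 [325. 358.]
0.035 0.03 [325. 353.]
0.035 0.04 [325. 344.]
```

>>> jog_arm(
  commands=[
    [[0,0,-1],[0,0,0]],
    [[0,0,-1.5],[0,0,0]],
    [[-1,0,-1.5],[0,0,0]],
    [[-2,0,-1.5],[0,0,0]],
    [[-3,0,-1.5],[0,0,0]],
    [[-3.7,0,-1.5],[0,0,0]],
    [[-3.7,0,-1.5],[0,0,0]],
    [[-3.7,0,-1.5],[0,0,0]],
  ],
)

```text
time_s: 4.62
tool_pos: [0.4202, -0.0227, 0.0489]
ee_rot: [[1.0, -0.02, 0.003], [-0.02, -1.0, -0.0], [0.003, 0.0, -1.0]]
ft_force: [1.0, -0.0, -0.5]
finger_gap: 0.095
finger_force: 0.0
```

>>> jog_arm(
  commands=[
    [[0,0,0],[0,0,0]],
    [[0,0,0],[0,0,0]],
    [[0,0,0],[0,0,0]],
    [[0,0,0],[0,0,0]],
    [[0,0,0],[0,0,0]],
    [[0,0,0],[0,0,0]],
    [[0,0,0],[0,0,0]],
    [[0,0,0],[0,0,0]],
    [[0,0,0],[0,0,0]],
    [[0,0,0],[0,0,0]],
    [[0,0,0],[0,0,0]],
    [[0,0,0],[0,0,0]],
  ],
  grip=1,
  newtons=20,
)

```text
time_s: 5.62
tool_pos: [0.4197, -0.0226, 0.0483]
ee_rot: [[1.0, -0.02, 0.0], [-0.02, -1.0, -0.0], [0.0, 0.0, -1.0]]
ft_force: [0.1, 0.4, -0.0]
finger_gap: 0.0204
finger_force: 0.0
```

>>> jog_arm(
  commands=[
    [[0,0,0.5],[0,0,0]],
    [[0,0,1.0],[0,0,0]],
    [[0,0,1.3],[0,0,0]],
    [[0,0,1.5],[0,0,0]],
    [[0,0,1.5],[0,0,0]],
    [[0,0,1.5],[0,0,0]],
  ],
)

```text
time_s: 6.12
tool_pos: [0.4197, -0.0225, 0.0108]
ee_rot: [[1.0, -0.02, -0.0], [-0.02, -1.0, 0.0], [-0.0, -0.0, -1.0]]
ft_force: [-0.4, -0.2, -1.3]
finger_gap: 0.0001
finger_force: 0.0
```

>>> jog_arm(
  commands=[
    [[0.25,-0.3,0],[0,0,0]],
    [[0.5,-0.3,0],[0,0,0]],
    [[0.75,-0.3,0],[0,0,0]],
    [[1.0,-0.3,0],[0,0,0]],
    [[1.2,-0.3,0],[0,0,0]],
    [[1.4,-0.3,0],[0,0,0]],
    [[1.6,-0.3,0],[0,0,0]],
    [[1.8,-0.3,0],[0,0,0]],
    [[2.0,-0.3,0],[0,0,0]],
    [[2.2,-0.3,0],[0,0,0]],
    [[2.4,-0.3,0],[0,0,0]],
    [[2.6,-0.3,0],[0,0,0]],
    [[2.8,-0.3,0],[0,0,0]],
    [[2.95,-0.3,0],[0,0,0]],
    [[3.1,-0.3,0],[0,0,0]],
    [[3.2,-0.3,0],[0,0,0]],
    [[3.3,-0.3,0],[0,0,0]],
    [[3.3,-0.3,0],[0,0,0]],
  ],
)

```text
time_s: 7.62
tool_pos: [0.5027, -0.0167, 0.0108]
ee_rot: [[1.0, -0.019, 0.0], [-0.019, -1.0, -0.0], [0.0, 0.0, -1.0]]
ft_force: [0.7, 0.4, 0.4]
finger_gap: 0.0003
finger_force: 0.0
```

Run:
```python
from h import *
snap('side','s2'); a=cv2.imread('pics/s2.png')[130:290,190:390]; a=cv2.resize(a,None,fx=2.4,fy=2.4,interpolation=cv2.INTER_CUBIC)
snap('top','t2');b=cv2.imread('pics/t2.png')[158:258,205:370]
b=cv2.resize(b,(480,291),interpolation=cv2.INTER_CUBIC)
o=np.zeros((600,480,3),np.uint8);o[:291]=b; a=cv2.resize(a,(386,309)); o[291:,:386]=a
cv2.imwrite('pics/c4.png',o)
```

```text
(no output)
```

View pics/c4.png

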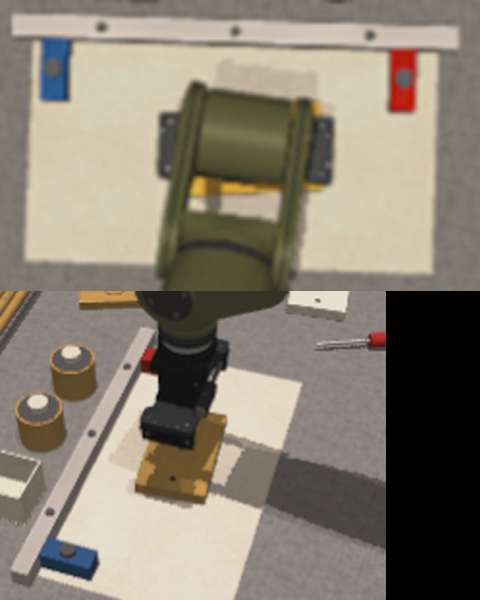

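The plate has hardly moved, its right corner still near (320,100), and there's no force. So the real tip seems higher than reported. One marked close-up should show it.

Run:
```python
from h import *
d=np.load('pics/s2.npz'); a=cv2.imread('pics/s2.png')
x0,y0,s=230,165,6
c=cv2.resize(a[y0:y0+95,x0:x0+100],None,fx=s,fy=s,interpolation=cv2.INTER_CUBIC)
for z in (.01,.03,.05,.088):
  p=(pix(d,(.5027,-.0167,z))-[x0,y0]+.5)*s; print(z,p.round())
  cv2.circle(c,tuple(int(v) for v in p),3,(255,0,255),-1)
cv2.imwrite('pics/c5.png',c)
```

```text
0.01 [332. 307.]
0.03 [332. 277.]
0.05 [333. 247.]
0.088 [334. 188.]
```

View pics/c5.png

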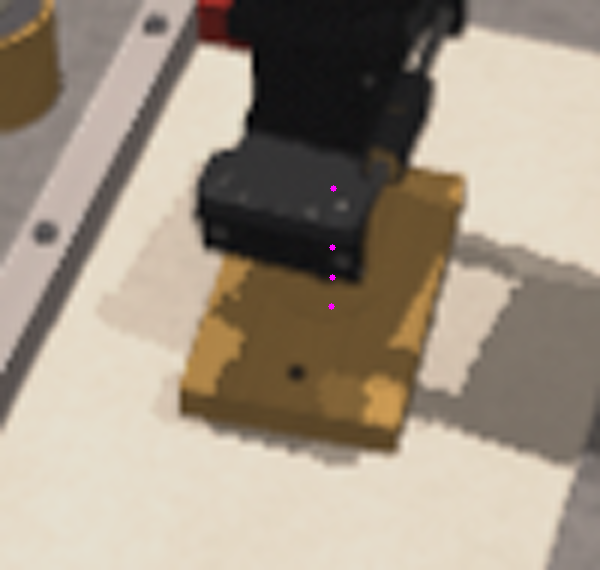

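Run:
```python
from h import *
d=np.load('pics/s2.npz')
q=lambda P:((pix(d,P)-[230,165]+.5)*6).round()
for z in (.088,.1,.12,.14):
  print(z,q((.540,.0733,z)),q((.465,.0733,z)))
w=lambda x,y,z: world(d,230+(x+.5)/6-.5,165+(y+.5)/6-.5,z).round(4)
print('plate top corners',w(182,390,.022),w(395,428,.022),w(465,180,.022))
d=np.load('pics/s0.npz');print(world(d,285.,210,.0235))
for P in [(.554,.0587,.022),(.4542,.0526,.022),(.4628,-.105,.022)]: print(q(P))
```

```text
0.088 [189. 318.] [361. 357.]
0.1 [188. 298.] [361. 338.]
0.12 [186. 266.] [362. 305.]
0.14 [184. 233.] [363. 272.]
plate top corners [0.5493 0.0603 0.022 ] [0.4534 0.0541 0.022 ] [ 0.4613 -0.1017  0.022 ]
[ 0.5047569  -0.02506299  0.0235    ]
[174. 386.]
[395. 426.]
[464. 175.]
```

The plate hasn't moved (corners within 5 mm of the first fix). The gripper body appears about 3–4 cm higher than reported, so the reported z is biased. I'll back off and find the bench by a light touch.

>>> jog_arm(
  commands=[
    [[-1,0,0],[0,0,0]],
    [[-2,0,0],[0,0,0]],
    [[-3.3,0,0],[0,0,0]],
    [[-3.5,0,0],[0,0,0]],
    [[-3.5,0,0],[0,0,0]],
    [[-3.5,0,0.2],[0,0,0]],
    [[-3.5,0,0.4],[0,0,0]],
    [[-3.5,0,0.5],[0,0,0]],
    [[-3.5,0,0.5],[0,0,0]],
    [[-3.5,0,0.5],[0,0,0]],
  ],
)

```text
time_s: 8.55
tool_pos: [0.4151, -0.015, -0.0021]
ee_rot: [[1.0, -0.019, -0.001], [-0.019, -1.0, 0.0], [-0.001, -0.0, -1.0]]
ft_force: [0.1, 0.1, 0.5]
finger_gap: 0.0002
finger_force: 0.0
```

>>> jog_arm(
  commands=[
    [[0,0,0.1],[0,0,0]],
    [[0,0,0.2],[0,0,0]],
    [[0,0,0.2],[0,0,0]],
  ],
)

```text
time_s: 8.8
tool_pos: [0.4145, -0.0149, -0.0073]
ee_rot: [[1.0, -0.02, -0.001], [-0.02, -1.0, 0.0], [-0.001, -0.0, -1.0]]
ft_force: [-0.9, 0.9, 0.4]
finger_gap: 0.0002
finger_force: 0.0
```

Run:
```python
from h import *
d=snap('side','s3'); s=manip.read_state(); print(s['tool_pos'],s['ft_force'],s['joints'])
a=cv2.imread('pics/s3.png')
x0,y0,s_=260,165,6
c=cv2.resize(a[y0:y0+95,x0:x0+100],None,fx=6,fy=6,interpolation=cv2.INTER_CUBIC)
cv2.imwrite('pics/c6.png',c)
p=np.array(s['tool_pos'])
for z in (0,.01,.02,.03,.04,.05): print(z,((pix(d,(p[0],p[1],z))-[x0,y0]+.5)*6).round())
```

```text
[ 0.41460467 -0.01488254 -0.00709516] [ 0.15087386  0.65877654 -0.14977603] [-9.48077770e+00 -1.19979134e+01  1.32672422e+02  2.68673906e-03
  5.93693626e+01  8.16356207e+01]
0 [336. 365.]
0.01 [337. 351.]
0.02 [338. 336.]
0.03 [340. 322.]
0.04 [341. 307.]
0.05 [343. 292.]
```

View pics/c6.png

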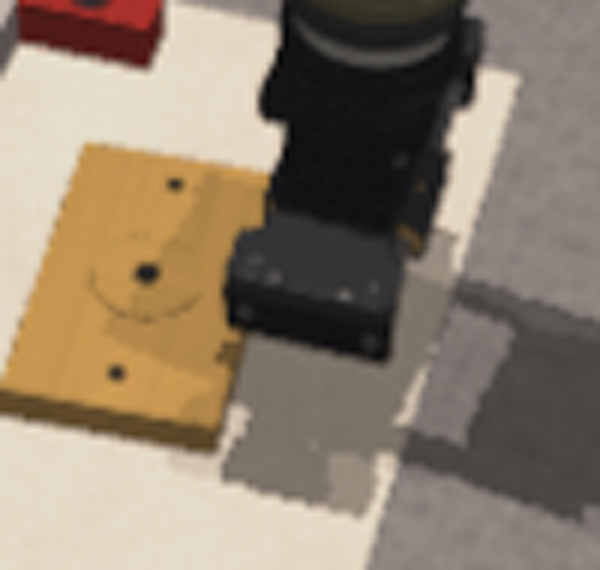

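The tip is hidden behind the gripper body, but the reported z is negative with no contact, which confirms the bias. I'll keep feeling downward.

>>> jog_arm(
  commands=[
    [[0,0,0.1],[0,0,0]],
    [[0,0,0.2],[0,0,0]],
    [[0,0,0.2],[0,0,0]],
  ],
)

```text
time_s: 9.1
tool_pos: [0.4144, -0.0149, -0.0123]
ee_rot: [[1.0, -0.02, -0.001], [-0.02, -1.0, 0.0], [-0.001, -0.0, -1.0]]
ft_force: [-1.0, 0.3, 0.3]
finger_gap: 0.0005
finger_force: 0.0
```

>>> jog_arm(
  commands=[
    [[0,0,0.1],[0,0,0]],
    [[0,0,0.2],[0,0,0]],
    [[0,0,0.2],[0,0,0]],
  ],
)

```text
time_s: 9.35
tool_pos: [0.4144, -0.0149, -0.0173]
ee_rot: [[1.0, -0.02, -0.001], [-0.02, -1.0, 0.0], [-0.001, -0.0, -1.0]]
ft_force: [0.0, 0.9, -0.2]
finger_gap: 0.0006
finger_force: 0.0
```

>>> jog_arm(
  commands=[
    [[0,0,0.06],[0,0,0]],
    [[0,0,0.12],[0,0,0]],
    [[0,0,0.12],[0,0,0]],
  ],
)

```text
time_s: 9.6
tool_pos: [0.4146, -0.0149, -0.02]
ee_rot: [[1.0, -0.02, -0.0], [-0.02, -1.0, 0.0], [-0.0, -0.0, -1.0]]
ft_force: [0.8, -0.4, -0.4]
finger_gap: 0.0007
finger_force: 0.0
```

>>> jog_arm(
  commands=[
    [[0,0,0.06],[0,0,0]],
    [[0,0,0.12],[0,0,0]],
    [[0,0,0.12],[0,0,0]],
  ],
)

```text
time_s: 9.85
tool_pos: [0.4146, -0.0149, -0.023]
ee_rot: [[1.0, -0.02, -0.0], [-0.02, -1.0, 0.0], [-0.0, -0.0, -1.0]]
ft_force: [0.2, 0.9, 0.4]
finger_gap: 0.0003
finger_force: 0.0
```

>>> jog_arm(
  commands=[
    [[0,0,0.06],[0,0,0]],
    [[0,0,0.12],[0,0,0]],
    [[0,0,0.12],[0,0,0]],
  ],
)

```text
time_s: 10.1
tool_pos: [0.4146, -0.0149, -0.0261]
ee_rot: [[1.0, -0.02, -0.001], [-0.02, -1.0, 0.0], [-0.001, -0.0, -1.0]]
ft_force: [0.4, 0.3, 0.1]
finger_gap: 0.0003
finger_force: 0.0
```

>>> jog_arm(
  commands=[
    [[0,0,0.06],[0,0,0]],
    [[0,0,0.12],[0,0,0]],
    [[0,0,0.12],[0,0,0]],
  ],
)

```text
time_s: 10.35
tool_pos: [0.4146, -0.0149, -0.0291]
ee_rot: [[1.0, -0.02, -0.001], [-0.02, -1.0, 0.0], [-0.001, -0.0, -1.0]]
ft_force: [-0.6, -0.2, -0.1]
finger_gap: 0.0007
finger_force: 0.0
```

>>> jog_arm(
  commands=[
    [[0,0,0.05],[0,0,0]],
    [[0,0,0.1],[0,0,0]],
    [[0,0,0.1],[0,0,0]],
  ],
)

```text
time_s: 10.6
tool_pos: [0.415, -0.015, -0.0311]
ee_rot: [[1.0, -0.02, 0.0], [-0.02, -1.0, 0.0], [0.0, -0.0, -1.0]]
ft_force: [-0.3, -0.2, 1.7]
finger_gap: 0.0005
finger_force: 0.9
```

>>> jog_arm(
  commands=[
    [[0,0,0.05],[0,0,0]],
    [[0,0,0.1],[0,0,0]],
    [[0,0,0.1],[0,0,0]],
  ],
)

```text
time_s: 10.85
tool_pos: [0.415, -0.015, -0.0312]
ee_rot: [[1.0, -0.019, -0.003], [-0.019, -1.0, 0.0], [-0.003, -0.0, -1.0]]
ft_force: [-10.9, 0.3, 23.0]
finger_gap: 0.0006
finger_force: 11.4
```

Run:
```python
from h import *
d=snap('side','s4'); s=manip.read_state(); print(s['tool_pos'],s['ft_force'])
a=cv2.imread('pics/s4.png')
c=cv2.resize(a[165:260,260:360],None,fx=6,fy=6,interpolation=cv2.INTER_CUBIC)
cv2.imwrite('pics/c7.png',c)
p=s['tool_pos']
for z in (0,.01,.02,.03): print(z,((pix(d,(p[0],p[1],z))-[260,165]+.5)*6).round())
```

```text
[ 0.41500783 -0.01497347 -0.03123555] [-11.0487883    1.27577794  22.36793505]
0 [335. 365.]
0.01 [336. 351.]
0.02 [338. 336.]
0.03 [339. 321.]
```

View pics/c7.png

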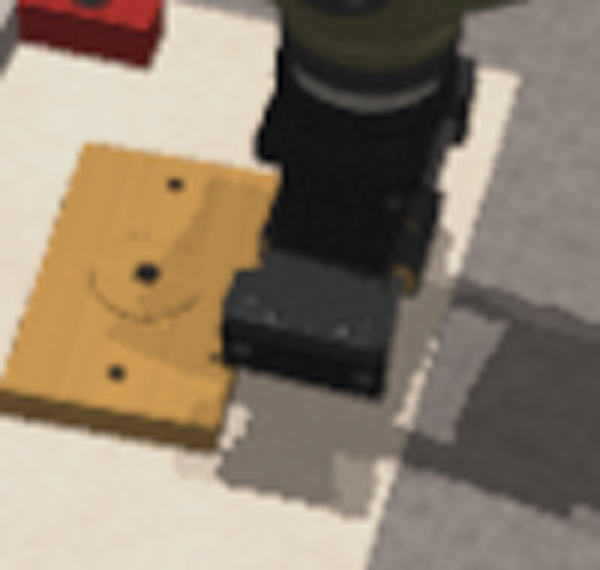

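The bench contact comes at a reported z of −0.031, so the reading is 31 mm low. The picture shows the finger down beside the plate, and the plate is untouched. I'll raise to a true height of about 8 mm, open the fingers as a two-point pusher, and push.

>>> jog_arm(
  commands=[
    [[0,0.1,-0.4],[0,0,0]],
    [[0,0.1,-0.4],[0,0,0]],
    [[0,0.1,-0.4],[0,0,0]],
    [[0,0.1,-0.4],[0,0,0]],
    [[0,0.1,-0.4],[0,0,0]],
    [[0,0.1,-0.4],[0,0,0]],
    [[0,0.1,-0.4],[0,0,0]],
    [[0,0.1,-0.4],[0,0,0]],
    [[0,0.1,-0.4],[0,0,0]],
    [[0,0.1,-0.4],[0,0,0]],
    [[0,0.1,-0.4],[0,0,0]],
    [[0,0.1,-0.4],[0,0,0]],
    [[0,0.1,-0.4],[0,0,0]],
    [[0,0.1,-0.4],[0,0,0]],
    [[0,0.1,-0.4],[0,0,0]],
  ],
  grip=0,
)

```text
time_s: 12.15
tool_pos: [0.4148, -0.0175, -0.0237]
ee_rot: [[1.0, -0.02, 0.0], [-0.02, -1.0, -0.0], [0.0, 0.0, -1.0]]
ft_force: [0.4, 1.2, -0.0]
finger_gap: 0.0929
finger_force: 0.0
```

>>> jog_arm(
  commands=[
    [[0.25,0,0],[0,0,0]],
    [[0.5,0,0],[0,0,0]],
    [[0.75,0,0],[0,0,0]],
    [[1.0,0,0],[0,0,0]],
    [[1.2,0,0],[0,0,0]],
    [[1.4,0,0],[0,0,0]],
    [[1.6,0,0],[0,0,0]],
    [[1.8,0,0],[0,0,0]],
    [[2.0,0,0],[0,0,0]],
    [[2.2,0,0],[0,0,0]],
    [[2.4,0,0],[0,0,0]],
    [[2.5,0,0],[0,0,0]],
  ],
)

```text
time_s: 13.15
tool_pos: [0.478, -0.0188, -0.0238]
ee_rot: [[1.0, -0.02, 0.0], [-0.02, -1.0, -0.0], [0.0, 0.0, -1.0]]
ft_force: [-1.5, 0.1, -1.3]
finger_gap: 0.0951
finger_force: 0.9
```

>>> jog_arm(
  commands=[
    [[0.2,0,0],[0,0,0]],
    [[0.4,0,0],[0,0,0]],
    [[0.6,0,0],[0,0,0]],
    [[0.8,0,0],[0,0,0]],
    [[1.0,0,0],[0,0,0]],
    [[1.1,0,0],[0,0,0]],
    [[1.2,0,0],[0,0,0]],
    [[1.3,0,0],[0,0,0]],
    [[1.35,0,0],[0,0,0]],
  ],
)

```text
time_s: 13.9
tool_pos: [0.5114, -0.0193, -0.0236]
ee_rot: [[1.0, -0.02, 0.0], [-0.02, -1.0, -0.0], [0.0, 0.0, -1.0]]
ft_force: [-3.5, 0.3, 2.8]
finger_gap: 0.0955
finger_force: 1.9
```

Run:
```python
from h import *
d=snap('side','s5'); s=manip.read_state(); print(s['tool_pos'],s['ft_force'])
a=cv2.imread('pics/s5.png')
c=cv2.resize(a[130:280,190:360],None,fx=4,fy=4,interpolation=cv2.INTER_CUBIC)
cv2.imwrite('pics/c8.png',c)
```

```text
[ 0.51154585 -0.01936404 -0.02357703] [-1.11986908  0.50031464 -0.01039687]
```

View pics/c8.png

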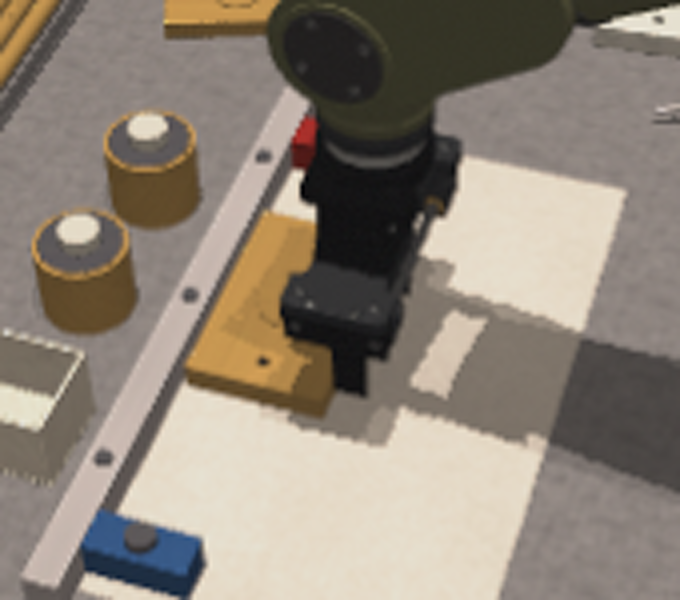

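The side view shows the plate parallel to the fence and nearly touching it, with its end at about (190,375)–(330,408). I'll press on until the force rises.

>>> jog_arm(
  commands=[
    [[0.05,0,0],[0,0,0]],
    [[0.1,0,0],[0,0,0]],
    [[0.15,0,0],[0,0,0]],
    [[0.15,0,0],[0,0,0]],
  ],
)

```text
time_s: 14.28
tool_pos: [0.5149, -0.0194, -0.0236]
ee_rot: [[1.0, -0.02, -0.0], [-0.02, -1.0, 0.0], [-0.0, -0.0, -1.0]]
ft_force: [-3.2, -0.7, 2.7]
finger_gap: 0.0949
finger_force: 1.9
```

>>> jog_arm(
  commands=[
    [[0.05,0,0],[0,0,0]],
    [[0.1,0,0],[0,0,0]],
    [[0.1,0,0],[0,0,0]],
    [[0.1,0,0],[0,0,0]],
  ],
)

```text
time_s: 14.62
tool_pos: [0.5147, -0.0193, -0.0239]
ee_rot: [[1.0, -0.02, -0.006], [-0.02, -1.0, 0.0], [-0.006, -0.0, -1.0]]
ft_force: [-12.3, 0.0, 9.4]
finger_gap: 0.095
finger_force: 5.8
```

The force is −12 N, so the plate is seated on the fence. Next I'll retreat, close the fingers and go round to the plate's blue-side end.

>>> jog_arm(
  commands=[
    [[-0.8,0,0],[0,0,0]],
    [[-0.8,0,0],[0,0,0]],
    [[-0.8,0,-1.2],[0,0,0]],
    [[-0.8,0,-2.4],[0,0,0]],
    [[-0.8,-1.4,-2.4],[0,0,0]],
    [[-0.8,-2.8,-2.4],[0,0,0]],
    [[-0.8,-4.4,-2.4],[0,0,0]],
    [[0.2,-4.4,-2.4],[0,0,0]],
    [[1.2,-4.4,-2.4],[0,0,0]],
    [[2.4,-4.4,-2.4],[0,0,0]],
    [[2.4,-4.4,-2.4],[0,0,0]],
    [[2.4,-4.4,-2.4],[0,0,0]],
    [[2.4,-4.4,-2.4],[0,0,0]],
  ],
)

```text
time_s: 15.7
tool_pos: [0.5795, 0.0894, 0.036]
ee_rot: [[1.0, -0.02, 0.0], [-0.02, -1.0, 0.0], [0.0, -0.0, -1.0]]
ft_force: [0.3, -0.2, -0.1]
finger_gap: 0.095
finger_force: 0.0
```

>>> jog_arm(
  commands=[
    [[0,0,0],[0,0,0]],
    [[0,0,0],[0,0,0]],
    [[0,0,0],[0,0,0]],
    [[0,0,0],[0,0,0]],
    [[0,0,0],[0,0,0]],
    [[0,0,0],[0,0,0]],
    [[0,0,0],[0,0,0]],
    [[0,0,0],[0,0,0]],
    [[0,0,0],[0,0,0]],
    [[0,0,0],[0,0,0]],
    [[0,0,0],[0,0,0]],
    [[0,0,0],[0,0,0]],
    [[0,0,0],[0,0,0]],
    [[0,0,0.8],[0,0,0]],
    [[0,0,1.6],[0,0,0]],
    [[0,0,2.4],[0,0,0]],
    [[0,0,2.4],[0,0,0]],
    [[0,0,2.4],[0,0,0]],
  ],
  grip=1,
)

```text
time_s: 17.2
tool_pos: [0.5782, 0.0893, -0.0249]
ee_rot: [[1.0, -0.02, -0.003], [-0.02, -1.0, -0.0], [-0.003, 0.0, -1.0]]
ft_force: [0.2, 0.4, -0.1]
finger_gap: 0.0005
finger_force: 0.0
```

Run:
```python
from h import *
s=manip.read_state(); print(s['tool_pos'],s['ft_force'])
snap('side','s6'); a=cv2.imread('pics/s6.png')[130:280,190:360]
snap('top','t6');b=cv2.imread('pics/t6.png')[158:258,205:370]
o=np.zeros((600,760,3),np.uint8);b=cv2.resize(b,None,fx=2.4,fy=2.4);o[:240,:396]=b
a=cv2.resize(a,None,fx=2.4,fy=2.4,interpolation=cv2.INTER_CUBIC);o[240:,:408]=a
cv2.imwrite('pics/c9.png',o)
```

```text
[ 0.57818374  0.08928165 -0.02486445] [ 0.20525145  0.41376635 -0.06679501]
```

View pics/c9.png

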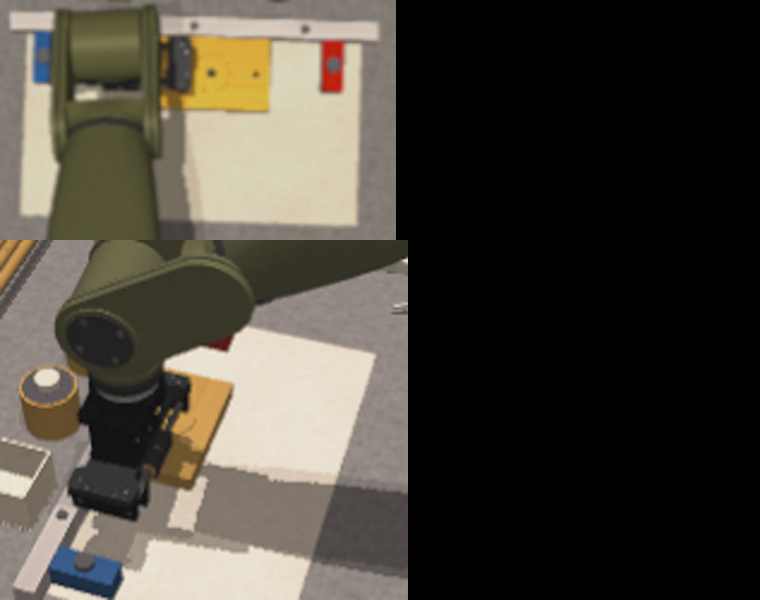

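The views show the plate flush on the fence, with its right end at (269,75) and about 70 mm of gap to the red stop (321). The closed finger stands beyond its left end. Now I'll slide it along the fence.

>>> jog_arm(
  commands=[
    [[0,0.25,0],[0,0,0]],
    [[0,0.5,0],[0,0,0]],
    [[0,0.7,0],[0,0,0]],
    [[0,0.9,0],[0,0,0]],
    [[0,1.1,0],[0,0,0]],
    [[0,1.3,0],[0,0,0]],
    [[0,1.5,0],[0,0,0]],
    [[0,1.7,0],[0,0,0]],
    [[0,1.9,0],[0,0,0]],
    [[0,2.1,0],[0,0,0]],
    [[0,2.3,0],[0,0,0]],
    [[0,2.5,0],[0,0,0]],
    [[0,2.7,0],[0,0,0]],
    [[0,2.9,0],[0,0,0]],
    [[0,3.1,0],[0,0,0]],
    [[0,3.2,0],[0,0,0]],
    [[0,3.3,0],[0,0,0]],
    [[0,3.4,0],[0,0,0]],
    [[0,3.4,0],[0,0,0]],
  ],
)

```text
time_s: 18.88
tool_pos: [0.578, 0.0039, -0.0235]
ee_rot: [[1.0, -0.02, 0.0], [-0.02, -1.0, -0.0], [0.0, 0.0, -1.0]]
ft_force: [-0.3, 3.9, 3.4]
finger_gap: 0.0001
finger_force: 1.9
```

>>> jog_arm(
  commands=[
    [[0,0.05,0],[0,0,0]],
    [[0,0.1,0],[0,0,0]],
    [[0,0.15,0],[0,0,0]],
    [[0,0.2,0],[0,0,0]],
    [[0,0.2,0],[0,0,0]],
  ],
)

```text
time_s: 19.3
tool_pos: [0.5779, -0.0006, -0.0235]
ee_rot: [[1.0, -0.02, 0.0], [-0.02, -1.0, 0.0], [0.0, -0.0, -1.0]]
ft_force: [0.0, 5.3, 3.9]
finger_gap: 0.0004
finger_force: 2.5
```

>>> jog_arm(
  commands=[
    [[0,0.05,0],[0,0,0]],
    [[0,0.1,0],[0,0,0]],
    [[0,0.1,0],[0,0,0]],
  ],
)

```text
time_s: 19.55
tool_pos: [0.5778, -0.0031, -0.0235]
ee_rot: [[1.0, -0.02, 0.0], [-0.02, -1.0, 0.0], [0.0, -0.0, -1.0]]
ft_force: [-0.1, 4.3, 5.0]
finger_gap: 0.0006
finger_force: 2.6
```

>>> jog_arm(
  commands=[
    [[0,0.05,0],[0,0,0]],
    [[0,0.1,0],[0,0,0]],
    [[0,0.1,0],[0,0,0]],
  ],
)

```text
time_s: 19.8
tool_pos: [0.5778, -0.0055, -0.0235]
ee_rot: [[1.0, -0.02, 0.0], [-0.02, -1.0, 0.0], [0.0, -0.0, -1.0]]
ft_force: [-0.6, 5.5, 3.3]
finger_gap: 0.0003
finger_force: 2.7
```

>>> jog_arm(
  commands=[
    [[0,0.05,0],[0,0,0]],
    [[0,0.1,0],[0,0,0]],
    [[0,0.1,0],[0,0,0]],
  ],
)

```text
time_s: 20.05
tool_pos: [0.5777, -0.008, -0.0235]
ee_rot: [[1.0, -0.019, 0.0], [-0.019, -1.0, 0.0], [0.0, -0.0, -1.0]]
ft_force: [-0.3, 4.6, 5.0]
finger_gap: 0.0004
finger_force: 2.7
```

>>> jog_arm(
  commands=[
    [[0,0.05,0],[0,0,0]],
    [[0,0.1,0],[0,0,0]],
    [[0,0.1,0],[0,0,0]],
  ],
)

```text
time_s: 20.3
tool_pos: [0.5777, -0.0087, -0.0234]
ee_rot: [[1.0, -0.02, 0.001], [-0.02, -1.0, 0.004], [0.0, -0.004, -1.0]]
ft_force: [-0.7, 10.1, 5.8]
finger_gap: 0.0003
finger_force: 5.8
```

>>> jog_arm(
  commands=[
    [[0,0.05,0],[0,0,0]],
    [[0,0.1,0],[0,0,0]],
    [[0,0.1,0],[0,0,0]],
  ],
)

```text
time_s: 20.55
tool_pos: [0.5777, -0.0087, -0.0234]
ee_rot: [[1.0, -0.021, 0.001], [-0.021, -1.0, 0.008], [0.0, -0.008, -1.0]]
ft_force: [0.9, 19.8, 5.0]
finger_gap: 0.0001
finger_force: 10.0
```

Forward travel has stopped with 20 N, so the plate is butted. I'll back off, go round to the long side and re-seat it against the fence.

>>> jog_arm(
  commands=[
    [[0,-0.5,0],[0,0,0]],
    [[0,-1.2,0],[0,0,0]],
    [[0,-1.2,0],[0,0,0]],
    [[0,-1.2,-1.2],[0,0,0]],
    [[0,-1.2,-2.4],[0,0,0]],
    [[0,-1.2,-2.4],[0,0,0]],
    [[-1.2,-1.2,-2.4],[0,0,0]],
    [[-2.4,-1.2,-2.4],[0,0,0]],
    [[-3.6,-1.2,-2.4],[0,0,0]],
    [[-3.6,0.2,-2.4],[0,0,0]],
    [[-3.6,1.6,-2.4],[0,0,0]],
    [[-3.6,3.2,-2.4],[0,0,0]],
    [[-3.6,3.2,-2.4],[0,0,0]],
    [[-3.6,3.2,-2.4],[0,0,0]],
    [[-3.6,3.2,-1.2],[0,0,0]],
    [[-3.6,3.2,0],[0,0,0]],
    [[-3.6,3.2,0],[0,0,0]],
    [[-3.6,3.2,0],[0,0,0]],
  ],
)

```text
time_s: 22.05
tool_pos: [0.4836, -0.09, -0.0257]
ee_rot: [[1.0, -0.018, -0.005], [-0.018, -1.0, 0.001], [-0.005, -0.001, -1.0]]
ft_force: [0.6, -0.1, 0.1]
finger_gap: 0.0005
finger_force: 0.0
```

>>> jog_arm(
  commands=[
    [[0.2,0,0],[0,0,0]],
    [[0.4,0,0],[0,0,0]],
    [[0.6,0,0],[0,0,0]],
    [[0.8,0,0],[0,0,0]],
    [[0.9,0,0],[0,0,0]],
    [[1.0,0,0],[0,0,0]],
    [[1.1,0,0],[0,0,0]],
    [[1.1,0,0],[0,0,0]],
  ],
)

```text
time_s: 22.72
tool_pos: [0.5134, -0.0919, -0.0237]
ee_rot: [[1.0, -0.019, -0.001], [-0.019, -1.0, 0.0], [-0.001, -0.0, -1.0]]
ft_force: [-0.1, 0.1, 0.9]
finger_gap: 0.0005
finger_force: 0.2
```

>>> jog_arm(
  commands=[
    [[0.05,0,0],[0,0,0]],
    [[0.1,0,0],[0,0,0]],
    [[0.1,0,0],[0,0,0]],
  ],
)

```text
time_s: 22.97
tool_pos: [0.5132, -0.0918, -0.0242]
ee_rot: [[1.0, -0.019, -0.006], [-0.019, -1.0, 0.001], [-0.006, -0.0, -1.0]]
ft_force: [-8.5, -0.0, 6.7]
finger_gap: 0.0009
finger_force: 4.2
```

>>> jog_arm(
  commands=[
    [[-0.6,0,0],[0,0,0]],
    [[-1.2,0,0],[0,0,0]],
    [[-2.4,0,0],[0,0,0]],
    [[-3.6,0,-1.2],[0,0,0]],
    [[-4.8,0,-2.4],[0,0,0]],
    [[-5,1.6,-3.6],[0,0,0]],
    [[-5,3.2,-4.8],[0,0,0]],
    [[-5,4.8,-6],[0,0,0]],
    [[-5,6.4,-6],[0,0,0]],
    [[-5,8,-6],[0,0,0]],
    [[-5,8,-6],[0,0,0]],
    [[-5,8,-6],[0,0,0]],
    [[-5,8,-6],[0,0,0]],
  ],
)

```text
time_s: 24.05
tool_pos: [0.3868, -0.29, 0.1261]
ee_rot: [[1.0, -0.022, 0.0], [-0.022, -1.0, 0.001], [0.0, -0.001, -1.0]]
ft_force: [-0.2, 0.1, 0.0]
finger_gap: 0.0006
finger_force: 0.0
```

Run:
```python
from h import *
s=manip.read_state(); print(s['tool_pos'],s['ft_force'])
snap('side','s7'); a=cv2.imread('pics/s7.png')[140:260,190:330]
snap('top','t7');b=cv2.imread('pics/t7.png')[158:222,205:370]
o=np.zeros((600,800,3),np.uint8);o[:307,:792]=cv2.resize(b,(792,307),interpolation=cv2.INTER_CUBIC)
o[310:598,:336]=cv2.resize(a,(336,288),interpolation=cv2.INTER_CUBIC)
o[310:590,340:720]=cv2.resize(cv2.imread('pics/t7.png')[60:340],(380,280))[:280]
cv2.imwrite('pics/c10.png',o)
```

```text
[ 0.38676008 -0.29002145  0.12607695] [-0.16856458  0.13716321  0.0174779 ]
```

View pics/c10.png

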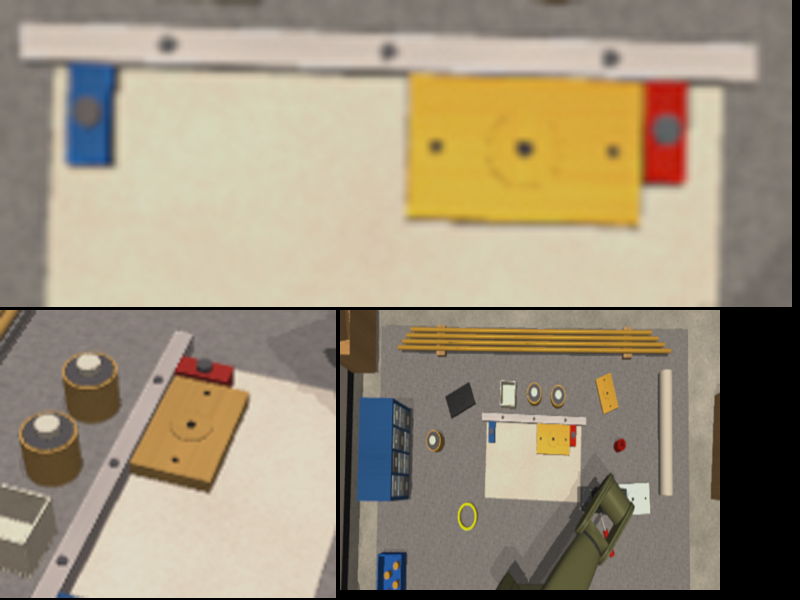

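The plate sits flush on the fence (top edge from (410,74) to (641,80)) and its end is tight against the red stop at x≈642. The bystanders are where they started, and the fingers are clear.

```bash
python3 -c "
from station import manip
print(manip.finish_job())"
```

```text
the job is handed in; nothing more can be done
None
```

I pushed the backplate flush against the fence and slid it along until it butted the red stop. In the last pictures it lies flat with no visible gap, nothing else appears to have moved, and the fingers were clear when I handed the job in at about 24 s; no verdict came back.

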